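# Unhook the plug gauge and check the bell's bore

### The arm

A 6-joint arm with a two-finger parallel gripper is mounted at the origin on the work surface. World frame = base frame: x ahead of the robot, y to its left, z up, the work surface at z = 0. Lengths are in mm, angles in rad, forces in N, time in s.
With the tool pointing down it reaches from about 300 to 850 mm from the base axis. Payload 4.2 kg.
Tool frame: the origin (TCP) lies midway between the tips of the shut fingers; the grasp point (between the pads) lies 19 mm behind it; z points along the fingers, y is the line along which they close (so a half turn about z gives the same grasp; the last joint's range is limited). The gripper opens to 91 mm and grips with 3 to 60 N. Pads are 32 mm wide; open, the fingers measure 118 mm over their backs; the gripper's body (76 mm by 178 mm) begins 60 mm behind the grasp point.
Start: joints at [1.151, 0.32, 1.565, -0, 1.257, -0.02], TCP at [223.813, 529.67, 213.976] pointing down, gripper open.
Joint ranges: [-3.11, 3.11], [-0.84, 2.01], [0.21, 2.61], [-1.34, 4.49], [0.05, 2.63], [-2.56, 2.56]. Speed limits (rad/s): [2.57, 2.57, 3.14, 3.14, 3.14, 3.14].

### API

Orientations are given as a unit quaternion [x, y, z, w].
In Python, from workcell import env, optics gives the robot as it stands.
- The arm moves only by the tool arm_command, never from a script. Its argument "deltas" is a list that holds one entry, the list of rows, each a list of 4 numbers: the shift along the world's x, y, z in m, then the turn about the world's z in units of 5 degrees (1.0 is 5 degrees). A call has 1 to 8 rows; each row is the pose to reach, as a shift and turn from the pose commanded when the call began; what a row does not reach only later rows make up. A row lasts 1/10 s, in which the tool goes at most 50 mm and 8.59 degrees, less where a joint would pass 70% of its speed; a pose out of reach is approached as far as the arm can. A call with a gripper value outside its range is refused whole. "jaw" is the opening, from 0 (shut) to 1 (fully open), set as the call begins (left out, the last holds). The fingers move at their own pace and stop on an object; "newtons" is the grip in N (left out, the last holds). Time passes only in rows, so rows that repeat a pose let the fingers close. It gives the time, the measured TCP pose, the force, the opening and the grip force at its end, in the units of the state.
- env.observe(): the state, without advancing time (a new reading comes with each control period).
- optics.camera(name): name is "scene" or "top"; returns a dict with "frame" (480x640x3 uint8, red, green, blue), "fx", "fy", "cx", "cy" (pixels), "rvec" (rotation vector, rad) and "tvec" (3), from world to camera coordinates, as OpenCV has them. Camera axes: x right, y down, z forward; pixel columns grow to the right and rows downward; lengths in mm; the calibration is good to about 2 mm. A picture is of the moment at which its call begins. There is no depth.
- env.job_done(): hands the job in; it is judged then, once.
The state is a dict: "t": time; "q": joint angles; "qd": joint speeds; "joint_torque": joint torques, N m; "ee_pos": TCP position; "eef_rot": TCP orientation; "force": force on the tool from outside, world axes, zero at the start; "torque": the same for the moment, N m; "gripper_width": opening from 0.0 (shut) to 1.0 (fully open); "finger_force": force on a finger pad.
Only numpy, scipy, OpenCV 4.12 (cv2) and the standard library are available. Lean on these libraries where they do the work, as an engineer would, in place of code of your own. Each camera call takes 0.05 s, during which the arm holds its last target. There are 200 camera calls.

### The job

Take the plug gauge with the blue handle off the barbed hook of its stand: raise it, tilt it and back it out over the barb, gently, without straining the hook. Then lower it by feel, without ever forcing it, into the bore of the flanged bell clamped in the checking fixture until it is fully home, its collar flat on the flange, and let go. Leave everything else on the bench where it is.

Things in the scene. Friction and masses are not known exactly. Their poses are not given: they have to be found in the camera images.
- gauge: blue-handled plug gauge, 0.34 to 0.5 kg, 102 mm tall, hanging upright by its handle on the stand's hook. Origin: middle of the nose's underside; z up the plug's axis, x along the hook's rod towards the post. Steel nose radius 11 mm at z=0 widening to 19 at z=16; plug radius 19 to z=32; collar radius 26, z=32 to 40; stem radius 8 to z=66; handle z=66 to 102 (see gauge_eye)
- gauge_eye (a point): middle of the opening in the gauge's handle (gauge z=83 mm). The handle is a flat-sided frame 16 mm deep (x) and 50 mm wide (y): lower bar z=66 to 74 mm, opening z=74 to 92 and 30 mm wide, cross bar z=92 to 102 whose underside hangs on the rod. The natural grip is across the two flat sides (50 mm, along the gauge's y) at about z=87
- gauge_collar (a point): middle of the underside of the gauge's collar (gauge z=32 mm), which comes to rest on the flange's face
- stand: grey gauge stand, fixed to the bench. Origin on the bench, z up, hook pointing to its -x. Base plate x=-66 to 110 mm, 110 wide, 12 thick; square post 25 mm at x=75, 206 mm tall. Hook: level steel rod 8 mm thick, axis at y=0, z=190, from the post to x=-35; then a bent-up yellow leg with a barb (see hook_bend). The rod and leg should feel at most about 20 N
- hook_bend (a point): on the rod's axis where the yellow leg starts (stand x=-35, z=190 mm). Leg: 8 mm thick, 40 mm long, to -x and rising 38 degrees, but hand-bent, so 28 to 48, unreported: feel or look. At its tip a barb 6 mm thick, 10 long points back, 38 degrees off the leg. The eye passes only tilted about as the leg rises (30 to 40 degrees) about the stand's y, nose swung out to -x, with 2 mm to spare each side
- fixture: checking fixture, fixed to the bench: dark steel base 250 x 110 x 16 mm, origin on the bench under its middle, z up. In the middle a bell is clamped with its flange uppermost and level. Two toggle clamps, red handles outward, hold the flange from the fixture's +x and -x sides: they reach in to 33 mm from the middle and stand up to 99 mm above the bench, 106 mm at the handles' ends 176 mm out
- nest (a point): nominal middle of the bell's bore, on the flange's upper face (75 mm above the bench). Flange radius 46 mm, 14 thick; bore radius 20 (1 mm more than the plug), clear to 55 mm below the face. The true bore lies up to 4.5 mm off along the fixture's x and also its y, not reported: feel or look. Fully home, the gauge's origin is 32 mm below the face. Push with no more than about 20 N
- spare_gauge: bystander: a plug gauge with a yellow handle (plug radius 15 mm, otherwise like the blue one), standing in a wooden block. Origin at the underside of its nose
- cup_a: bystander: loose steel bell cup, 92 mm across, 50 mm tall, mouth up, origin at the bottom
- cup_b: bystander: loose steel bell cup, 83 mm across, 45 mm tall, mouth up, origin at the bottom
- flange_ring: bystander: loose flat steel ring 92 mm across, 12 mm thick, origin at the bottom
- wrench: bystander: wrench lying on the bench
- hammer: bystander: hammer lying on the bench
- marking_can: bystander: blue can, 52 mm across, 130 mm tall, origin at the bottom
Mind the look-alikes: they are no part of the job. Leave any turquoise look-alike of the gauge alone.

How it is judged (in metres and radians):
On the way:
1. the gauge is off the hook, its eye more than 80 mm from the hook's bend, touching neither stand nor hook (distance between gauge_eye and hook_bend above 0.08 m and contact force between gauge and stand below 0.1 N and height (world z) of gauge above 0.05 m), for 0.1 s.
At the end, for the whole second after the job is handed in: the blue gauge stands upright (within 0.06 rad) in the fixture's bore, collar down on the flange (its nose at least 29.5 mm below the flange's face, of 32 mm when fully home; within 10 mm of the nominal bore middle), released and at rest (horizontal distance between gauge and nest below 0.01 m and z of gauge in the frame of nest below -0.0295 m and angle between gauge's own z axis and vertical below 0.06 rad and linear speed of gauge below 0.01 m/s and contact force between gauge and the fingers below 0.1 N); the robot touches nothing.
It fails at once if the hook or stand is strained while the gauge is taken off: more than 20 N between gauge and stand with the gauge raised off the rod or away from it (contact force between gauge and stand above 20 N and z of gauge_eye in the frame of hook_bend above -0.004 m).
It fails at once if the gauge is forced or dropped in: more than 25 N between gauge and fixture or bell (contact force between gauge and fixture above 25 N).
It fails at once if something else on the bench is moved by more than 20 mm (distance of any of spare_gauge, cup_a, cup_b, flange_ring, wrench, hammer, marking_can from where it was at the start of the episode above 0.02 m).
It also fails if it takes over 72 s, if anything falls off the work surface, if the arm or the gripper's body presses on something with over 40 N, if the wrist force passes 120 N, or if a joint passes its speed limit or range.

## Working session

There is one attempt and no reset: what is moved stays moved. The work goes in short steps, Python scripts to look and compute and a tool call to move; the robot and the scene stay as the last step left them, time stands still between calls to the robot, and variables do not carry over. Pictures are saved under pics/ and viewed, at most 10 in all, crops included, and the job is handed in when it is done.

Besides the shell and the picture viewer there is one more tool, called by a JSON object that holds its "op" and its "data", one argument or row to a line. arm_command: Moves the arm, as the interface text tells. Its arguments: {"type":"object","properties":{"deltas":{"type":"array","items":{"type":"array","items":{"type":"array","items":{"type":"number"}}}},"jaw":{"type":"number"},"newtons":{"type":"number"}},"required":["deltas"]}

```bash
ls; mkdir -p pics; cat > h.py <<'E'
import numpy as np, cv2
from workcell import env, optics
def cam(n):
    c=optics.camera(n); c['K']=np.array([[c['fx'],0,c['cx']],[0,c['fy'],c['cy']],[0,0,1.]])
    c['R']=cv2.Rodrigues(np.array(c['rvec'],float))[0]; c['t']=np.array(c['tvec'],float).ravel(); return c
def save(c,f,crop=None,s=1):
    im=c['frame'][:,:,::-1]
    if crop: x0,y0,x1,y1=crop; im=im[y0:y1,x0:x1]
    cv2.imwrite('pics/'+f,cv2.resize(im,None,fx=s,fy=s,interpolation=cv2.INTER_CUBIC))
def ray(c,u,v):
    d=c['R'].T@np.array([(u-c['cx'])/c['fx'],(v-c['cy'])/c['fy'],1]); return -c['R'].T@c['t'],d/np.linalg.norm(d)
def onz(c,u,v,z):
    o,d=ray(c,u,v); return o+d*(z-o[2])/d[2]
def tri(c1,p1,c2,p2):
    o1,d1=ray(c1,*p1);o2,d2=ray(c2,*p2)
    s=np.linalg.lstsq(np.c_[d1,-d2],o2-o1,rcond=None)[0]
    a,b=o1+s[0]*d1,o2+s[1]*d2; return (a+b)/2,np.linalg.norm(a-b)
def proj(c,P): 
    return cv2.projectPoints(np.atleast_2d(np.array(P,float)),np.array(c['rvec'],float),c['t'],c['K'],None)[0].reshape(-1,2)
E
python3 - <<'E'
from h import *
np.set_printoptions(precision=2,suppress=True)
for n in('scene','top'):
    c=cam(n); save(c,n+'0.png'); print(n,c['fx'],c['cx'],c['cy'],-c['R'].T@c['t'],c['R'][2])
print(env.observe())
E
```

```text
pics
scene 572.1601538198589 318.5835816330297 230.64162336439347 [ 1062.48 -1005.71  1288.76] [-0.32  0.61 -0.72]
top 554.220271582012 317.32858509017916 235.92975604670212 [ 297.4   -8.4 1416.9] [ 0.19 -0.   -0.98]
{'t': 0.1, 'q': array([ 1.15,  0.32,  1.57, -0.  ,  1.26, -0.02]), 'qd': array([ 0., -0., -0.,  0.,  0., -0.]), 'joint_torque': array([ -0.  , -41.33, -23.25,   0.07,   0.04,  -0.  ]), 'ee_pos': array([223.62, 529.24, 213.19]), 'eef_rot': array([ 0.2 ,  0.98, -0.  , -0.  ]), 'force': array([ 0.44,  0.8 , -0.26]), 'torque': array([-0.02, -0.05, -0.03]), 'finger_force': 0.0, 'gripper_width': 0.9997338143464815}
```

View pics/scene0.png

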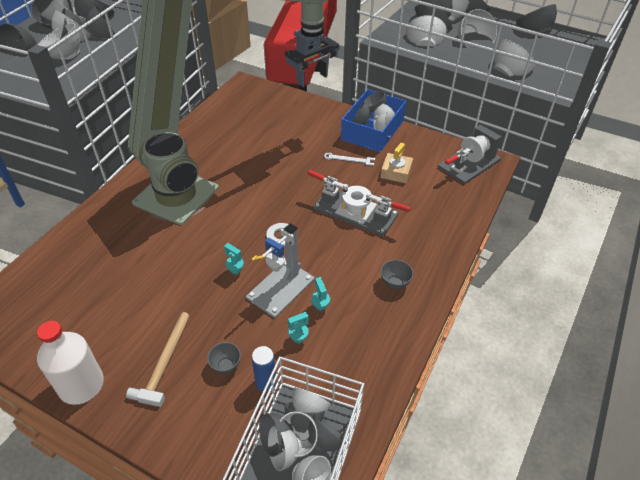

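View pics/top0.png

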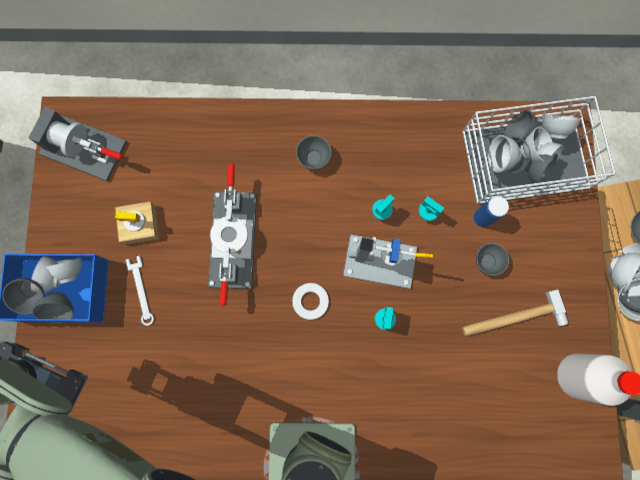

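The picture shows the candidates. In the top view, the blue gauge hangs on the stand's hook at (395,250). Turquoise look-alikes are at (384,208), (431,209) and (386,318). The yellow spare is at (130,217) and the blue can at (492,212). I choose (395,250), the blue handle on the hook with the yellow leg at (425,255). The fixture bore is at (231,237).

```bash
python3 - <<'E'
from h import *
a=cam('top');b=cam('scene')
f=lambda c,x0,y0,w,h,s:cv2.resize(c['frame'][y0:y0+h,x0:x0+w,::-1],(int(w*s),int(h*s)),interpolation=cv2.INTER_CUBIC)
im=np.vstack([np.hstack([f(a,340,222,100,75,4),f(b,235,215,100,75,4)]),np.hstack([f(a,181,200,100,75,4),f(b,305,165,100,75,4)])])
cv2.imwrite('pics/crop1.png',im)
E
```

```text
(no output)
```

View pics/crop1.png

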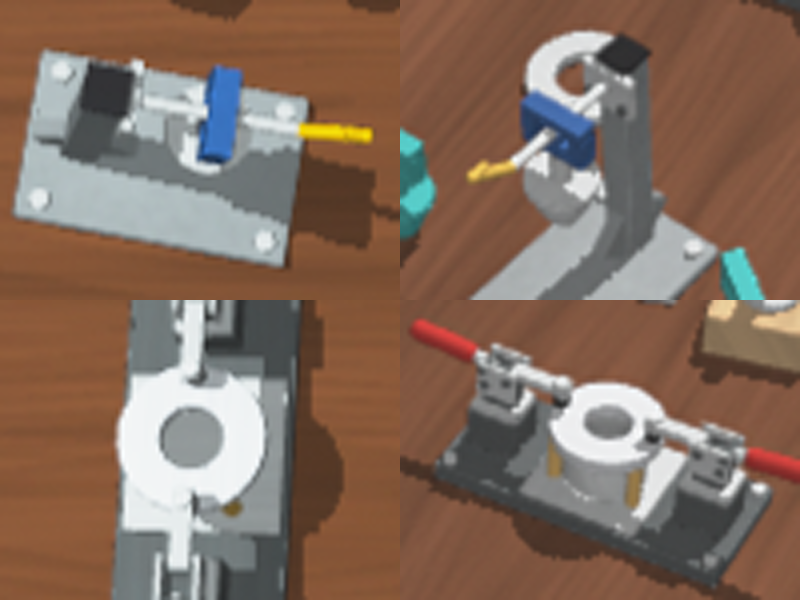

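The crop confirms the blue handle hanging on the rod, with the yellow leg to its right in the top view; the bore is at top (229,235). Now I'll measure.

```bash
python3 - <<'E'
from h import *
np.set_printoptions(precision=1,suppress=True)
a=cam('top');b=cam('scene')
def mask(c,lo,hi,box):
    h=cv2.cvtColor(c['frame'],cv2.COLOR_RGB2HSV); m=cv2.inRange(h,lo,hi); k=np.zeros_like(m); x0,y0,x1,y1=box;k[y0:y1,x0:x1]=m[y0:y1,x0:x1]; return k
print('plate',[onz(a,*p,12)[:2] for p in[(350.5,235),(417.5,246.5),(411,288),(343.7,275.7)]])
for n,c,box in(('top',a,(340,222,460,297)),('scene',b,(240,215,300,290))):
    for nm,lo,hi in(('yel',(18,120,120),(35,255,255)),('blue',(105,110,40),(125,255,255))):
        m=mask(c,lo,hi,box);cn=max(cv2.findContours(m,0,1)[0],key=cv2.contourArea)
        r=cv2.minAreaRect(cn);print(n,nm,(m>0).sum(),cv2.boxPoints(r).ravel(),r[2],np.argwhere(m>0).mean(0)[::-1])
        if nm=='yel':
            p=cn.reshape(-1,2); 
            for e in (p[p[:,0].argmin()],p[p[:,0].argmax()]): print('  end',e)
# post top black cap
for n,c,box in(('top',a,(352,232,380,256)),('scene',b,(280,220,302,236))):
    m=mask(c,(0,0,0),(180,255,75),box);print(n,'cap',(m>0).sum(),np.argwhere(m>0).mean(0)[::-1]); 
    if n=='top':print(onz(c,*np.argwhere(m>0).mean(0)[::-1],206))
# bore
for n,c,ctr in(('top',a,(229,235)),('scene',b,(357,196))):
    g=cv2.cvtColor(c['frame'],cv2.COLOR_RGB2GRAY); x,y=ctr
    print(n,g[y,x-24:x+25:2]); print(g[y-22:y+23:2,x])
E
```

```text
plate [array([565.5, -96.9]), array([ 537. , -269.2]), array([ 430.1, -250.1]), array([459.9, -79.4])]
top yel 77 [415. 253. 433. 253. 433. 257. 415. 257.] 90.0 [423.9 254.9]
  end [415 253]
  end [433 255]
top blue 186 [389.  261.4 391.8 238.4 400.1 239.4 397.2 262.4] 7.125016689300537 [394.6 250.4]
scene yel 43 [251.  256.  262.1 253.2 263.2 257.7 252.1 260.5] 75.96376037597656 [256.8 257.4]
  end [252 258]
  end [263 257]
scene blue 183 [262.2 247.1 267.5 237.2 286.2 247.2 280.8 257.1] 28.300758361816406 [274.5 246.9]
top cap 142 [366.1 244.7]
[ 506.9 -119.2  206. ]
scene cap 80 [290.6 228.4]
top [ 96  97 118 244 244 244 242 241 120 151 152 152 151 152 152 152 241 243
 242 242 243 136 150 141  71]
[233 236 237 146 164 243 243 126 150 149 150 151 150 150 150 244 244 210
  85  83 112 203 173]
scene [ 84  64  61 103 115 242 238 237 238 139 112 117 118 116 111 198 227 128
 192 227 227 223 147 112 150]
[ 98  98  96  95  99 101 237 238 240 149 133 118 116 235 237 239 162 140
 144 143 138 133 137]
```

```bash
python3 - <<'E'
from h import *
np.set_printoptions(precision=1,suppress=True)
a=cam('top');b=cam('scene')
S=8
for n,c,ctr in(('top',a,(229,235)),('scene',b,(357,196))):
    g=cv2.cvtColor(c['frame'],cv2.COLOR_RGB2GRAY); x,y=ctr
    q=cv2.resize(g[y-25:y+26,x-25:x+26],None,fx=S,fy=S,interpolation=cv2.INTER_CUBIC)
    m=(q<200).astype(np.uint8); k,l,st,ce=cv2.connectedComponentsWithStats(m)
    i=l[25*S,25*S]; cn=cv2.findContours((l==i).astype(np.uint8),0,1)[0][0]
    px=[(u/S-.5+.5/S+x-25,v/S-.5+.5/S+y-25) for u,v in cn.reshape(-1,2)]
    P=np.array([onz(c,*p,75)[:2] for p in px],np.float32)
    print(n,'bore',st[i],P.mean(0),cv2.minEnclosingCircle(P),cv2.fitEllipse(P))
# stand points
u=np.array([.167,.986]);
print('bend px pred',proj(a,[[488.6,-230.1,190]]),proj(b,[[488.6,-230.1,190]]))
for p in[(414.5,254.2),(433.4,255.3)]: print('yel top',p,[onz(a,*p,z) for z in(190,210,215)])
print('tip tri',tri(a,(433.3,255.3),b,(251.7,258.3)), 'start tri',tri(a,(414.6,254.5),b,(263.3,255.5)))
for ang in (28,33,38,43,48):
    t=np.radians(ang);T=np.array([*(np.array([488.6,-230.1])-u*40*np.cos(t)),190+40*np.sin(t)])
    tb=np.radians(ang+180-38); B=T+10*np.array([*(-u*np.cos(tb)),np.sin(tb)])
    print(ang,T,proj(a,[T])[0],proj(b,[T])[0])
# blue handle top face: 
print('blue top ctr z~',[onz(a,394.6,250.4,z)[:2] for z in(196,190)])
# fixture plate corners via dark mask rays
print('handle tri',tri(a,(394.6,250.4),b,(274.5,246.9)))
E
```

```text
top bore [  133   132   130   126 13033] [553.3 208.5] ((553.4940795898438, 208.4866943359375), 20.556398391723633) ((553.4685668945312, 208.39813232421875), (39.428768157958984, 40.093502044677734), 5.1719183921813965)
scene bore [ 150  162  104   71 5778] [554.1 206.2] ((554.2299194335938, 206.47525024414062), 20.5960750579834) ((554.2255249023438, 206.3365478515625), (39.81981658935547, 40.25053024291992), 162.78424072265625)
bend px pred [[415.  254.4]] [[261.7 256.6]]
yel top (414.5, 254.2) [array([ 489.1, -229. ,  190. ]), array([ 486. , -225.4,  210. ]), array([ 485.2, -224.5,  215. ])]
yel top (433.4, 255.3) [array([ 487. , -271.3,  190. ]), array([ 483.9, -267. ,  210. ]), array([ 483.1, -266. ,  215. ])]
tip tri (array([ 483.2, -265.3,  216.2]), np.float64(0.6612672372323873)) start tri (array([ 489.7, -227.7,  192. ]), np.float64(3.9409667838459397))
28 [ 482.7 -264.9  208.8] [432.3 255.9] [251.7 260.1]
33 [ 483.  -263.2  211.8] [431.8 255.6] [252.1 258.9]
38 [ 483.3 -261.2  214.6] [431.2 255.2] [252.6 257.6]
43 [ 483.7 -258.9  217.3] [430.4 254.9] [253.1 256.4]
48 [ 484.1 -256.5  219.7] [429.5 254.5] [253.7 255.2]
blue top ctr z~ [array([ 496.3, -183.7]), array([ 497.3, -184.6])]
handle tri (array([ 498.2, -184.6,  187.2]), np.float64(1.108694403432639))
```

{"op": "arm_command", "data": {
  "deltas": [
    [[0.01,-0.03,0.04,-1.5],[0.025,-0.07,0.076,-3.0],[0.043,-0.115,0.076,-4.5],[0.06,-0.16,0.076,-6.0],[0.077,-0.205,0.076,-7.5],[0.095,-0.25,0.076,-9.0],[0.112,-0.295,0.076,-10.5],[0.13,-0.34,0.076,-12.0]]
  ],
  "jaw": 1.0
}}

```text
t: 1.2
ee_pos: [354.0, 187.9, 290.3]
eef_rot: [0.664, 0.748, 0.001, 0.0]
force: [0.9, 0.1, -0.2]
gripper_width: 0.996
finger_force: 0.0
```

{"op": "arm_command", "data": {
  "deltas": [
    [[0.017,-0.045,0,-1.0],[0.034,-0.09,0,-2.0],[0.051,-0.135,0,-3.0],[0.069,-0.18,0,-3.3],[0.086,-0.225,0,-3.3],[0.103,-0.27,0,-3.3],[0.12,-0.32,0,-3.3],[0.142,-0.3737,0,-3.3]]
  ]
}}

```text
t: 2.0
ee_pos: [491.8, -176.1, 290.2]
eef_rot: [0.763, 0.647, 0.0, 0.0]
force: [0.7, 1.4, 0.0]
gripper_width: 1.001
finger_force: 0.0
```

{"op": "arm_command", "data": {
  "deltas": [
    [[0,0,0,0],[0,0,-0.03,0],[0,0,-0.06,0],[0,0,-0.09,0],[0,0,-0.11,0],[0,0,-0.119,0],[0,0,-0.119,0]]
  ]
}}

```text
t: 2.7
ee_pos: [491.1, -173.2, 170.2]
eef_rot: [0.763, 0.647, -0.0, -0.001]
force: [-0.5, -0.1, 0.1]
gripper_width: 0.999
finger_force: 0.0
```

```bash
python3 - <<'E'
from h import *
a=cam('top');b=cam('scene')
f=lambda c,x0,y0,w,h,s:cv2.resize(c['frame'][y0:y0+h,x0:x0+w,::-1],(int(w*s),int(h*s)),interpolation=cv2.INTER_CUBIC)
cv2.imwrite('pics/c2.png',np.hstack([f(a,340,212,100,100,4),f(b,225,190,100,100,4)]))
o=env.observe();print(o['ee_pos'],o['eef_rot'],o['force'])
E
```

```text
[ 492.41213022 -173.91693636  172.04293759] [7.62595633e-01 6.46874727e-01 5.36717574e-04 8.36786077e-04] [-0.08676478 -0.15938328 -0.42672768]
```

View pics/c2.png

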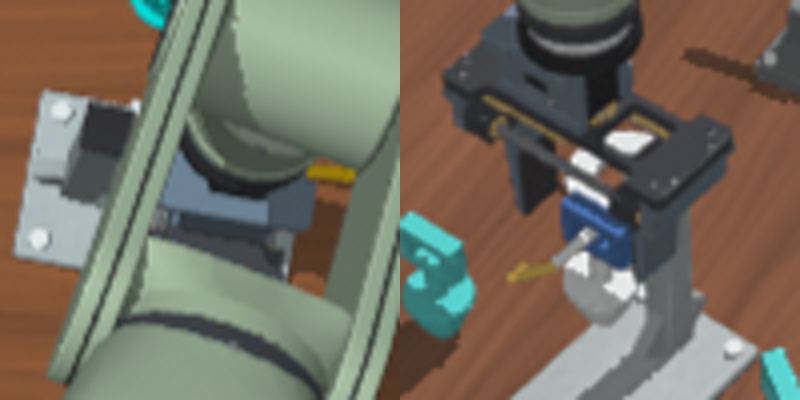

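The hand straddles the blue handle, but it is about 10 mm short toward the post. I'll correct that and close.

{"op": "arm_command", "data": {
  "deltas": [
    [[0.002,-0.005,0,0],[0.004,-0.0105,0,0],[0.004,-0.0105,0,0]]
  ]
}}

```text
t: 3.1
ee_pos: [496.5, -185.5, 171.7]
eef_rot: [0.763, 0.646, 0.0, 0.001]
force: [-0.2, 0.2, 0.7]
gripper_width: 0.999
finger_force: 0.0
```

{"op": "arm_command", "data": {
  "deltas": [
    [[0,0,0,0],[0,0,0,0],[0,0,0,0],[0,0,0,0],[0,0,0,0],[0,0,0,0],[0,0,0,0],[0,0,0,0]]
  ],
  "jaw": 0.3,
  "newtons": 10
}}

```text
t: 3.9
ee_pos: [496.1, -184.6, 171.1]
eef_rot: [0.763, 0.647, 0.0, 0.0]
force: [2.1, -0.7, -0.6]
gripper_width: 0.551
finger_force: 10.0
```

{"op": "arm_command", "data": {
  "deltas": [
    [[0,0,0.001,0],[0,0,0.003,0],[0,0,0.005,0],[0,0,0.005,0],[0,0,0.005,0]]
  ]
}}

```text
t: 4.4
ee_pos: [495.6, -184.4, 175.9]
eef_rot: [0.763, 0.647, -0.0, -0.0]
force: [-0.6, 0.3, -3.8]
gripper_width: 0.548
finger_force: 10.0
```

{"op": "arm_command", "data": {
  "deltas": [
    [[0.0013,0.008,0,0],[0.0027,0.016,0,0],[0.0035,0.021,0,0],[0.0038,0.0225,0,0],[0.0042,0.025,0,0],[0.0045,0.027,0,0],[0.0049,0.029,0,0],[0.0049,0.029,0,0]]
  ]
}}

```text
t: 5.2
ee_pos: [500.7, -156.1, 176.3]
eef_rot: [0.763, 0.647, -0.0, 0.001]
force: [-0.1, -2.6, -1.7]
gripper_width: 0.545
finger_force: 10.0
```

{"op": "arm_command", "data": {
  "deltas": [
    [[0.0003,0.002,0,0],[0.0007,0.004,0,0],[0.001,0.006,0,0],[0.001,0.006,0,0]]
  ]
}}

```text
t: 5.6
ee_pos: [501.9, -149.3, 176.0]
eef_rot: [0.763, 0.647, 0.0, 0.0]
force: [0.1, -3.5, -1.4]
gripper_width: 0.547
finger_force: 10.0
```

{"op": "arm_command", "data": {
  "deltas": [
    [[0.0003,0.002,0,0],[0.0005,0.003,0,0],[0.0007,0.004,0,0],[0.0007,0.004,0,0]]
  ]
}}

```text
t: 6.0
ee_pos: [502.3, -145.7, 176.0]
eef_rot: [0.763, 0.647, -0.0, 0.0]
force: [-1.0, -5.0, -2.7]
gripper_width: 0.547
finger_force: 10.0
```

```bash
python3 - <<'E'
from h import *
a=cam('top');b=cam('scene')
f=lambda c,x0,y0,w,h,s:cv2.resize(c['frame'][y0:y0+h,x0:x0+w,::-1],(int(w*s),int(h*s)),interpolation=cv2.INTER_CUBIC)
cv2.imwrite('pics/c3.png',f(b,235,205,75,75,8))
o=env.observe();print(o['ee_pos'],o['force'],o['torque'])
E
```

```text
[ 502.29857096 -145.70982959  175.99656135] [-0.96151118 -5.00962163 -0.68877518] [-1.00602872  0.27853116 -0.01134824]
```

View pics/c3.png

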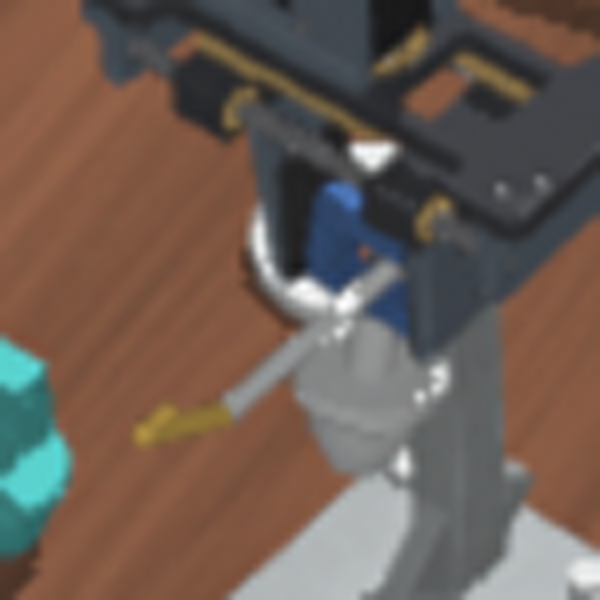

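The gauge is tilted by the post (blue handle leaning at about (360,240) in the crop) with a light 5 N. I'll grip firmer to keep that tilt and slide out toward the leg.

{"op": "arm_command", "data": {
  "deltas": [
    [[0,0,0,0],[0,0,0,0],[-0.001,-0.006,0,0],[-0.003,-0.018,0,0],[-0.005,-0.03,0,0],[-0.007,-0.042,0,0],[-0.009,-0.054,0,0],[-0.0107,-0.064,0,0]]
  ],
  "newtons": 22
}}

```text
t: 6.9
ee_pos: [491.3, -210.7, 175.9]
eef_rot: [0.763, 0.646, 0.0, -0.0]
force: [-0.3, -0.2, -3.7]
gripper_width: 0.546
finger_force: 22.0
```

{"op": "arm_command", "data": {
  "deltas": [
    [[-0.0008,-0.005,0,0],[-0.0017,-0.01,0.0005,0],[-0.0023,-0.0138,0.0015,0],[-0.003,-0.0178,0.0028,0],[-0.003,-0.0178,0.0028,0]]
  ]
}}

```text
t: 7.4
ee_pos: [488.8, -227.7, 179.1]
eef_rot: [0.763, 0.647, 0.0, 0.0]
force: [-0.6, -0.4, -3.2]
gripper_width: 0.546
finger_force: 22.0
```

{"op": "arm_command", "data": {
  "deltas": [
    [[-0.0006,-0.004,0.0015,0],[-0.0013,-0.0078,0.003,0],[-0.0019,-0.0112,0.0052,0],[-0.0025,-0.0147,0.0075,0],[-0.0025,-0.0147,0.0075,0]]
  ]
}}

```text
t: 7.9
ee_pos: [486.1, -241.9, 186.5]
eef_rot: [0.763, 0.647, 0.0, -0.0]
force: [-0.1, 0.9, -2.8]
gripper_width: 0.547
finger_force: 22.0
```

{"op": "arm_command", "data": {
  "deltas": [
    [[0,0,0,0],[0,0,0.001,0],[0,0,0.002,0],[0,0,0.002,0]]
  ],
  "newtons": 12
}}

```text
t: 8.3
ee_pos: [486.1, -241.8, 188.5]
eef_rot: [0.763, 0.647, 0.0, -0.0]
force: [-0.6, 2.3, -2.7]
gripper_width: 0.546
finger_force: 12.0
```

```bash
python3 - <<'E'
from h import *
b=cam('scene')
cv2.imwrite('pics/c4.png',cv2.resize(b['frame'][215:290,230:305,::-1],(800,600)[1:]*2 if 0 else (600,600),interpolation=cv2.INTER_CUBIC))
o=env.observe();print(o['ee_pos'],o['force'],o['torque'])
E
```

```text
[ 486.1218728  -241.82197358  188.45773135] [-0.44841246  1.44934743 -3.10200888] [0.25938828 0.06347345 0.00854831]
```

View pics/c4.png

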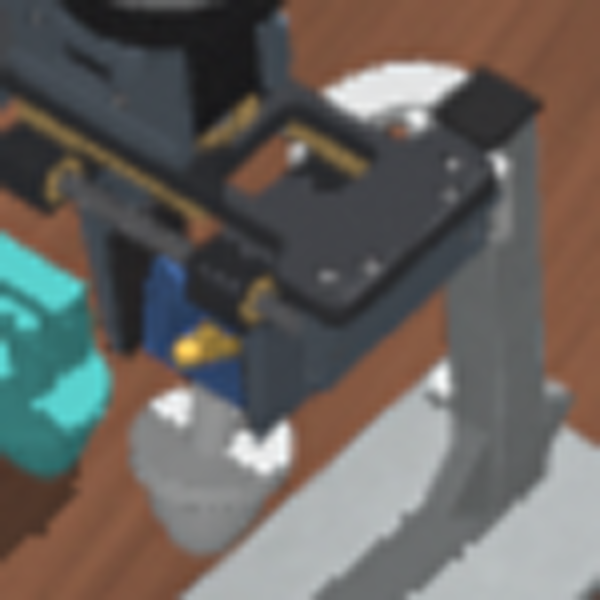

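{"op": "arm_command", "data": {
  "deltas": [
    [[0,0,0.001,0],[0,0,0.002,0],[0,0,0.002,0]]
  ]
}}

```text
t: 8.65
ee_pos: [485.9, -242.3, 189.9]
eef_rot: [0.763, 0.647, -0.0, -0.0]
force: [-0.8, 0.0, -7.6]
gripper_width: 0.549
finger_force: 12.0
```

{"op": "arm_command", "data": {
  "deltas": [
    [[0,0,0.001,0],[0,0,0.002,0],[0,0,0.002,0]]
  ]
}}

```text
t: 8.95
ee_pos: [485.7, -242.1, 191.1]
eef_rot: [0.763, 0.647, -0.001, -0.001]
force: [1.1, -1.0, -16.1]
gripper_width: 0.546
finger_force: 12.0
```

```bash
cat > m.py <<'E'
from h import *
U=np.array([.167,.986,0]);U/=np.linalg.norm(U);Z=np.array([0,0,1.]);V=np.cross(Z,U)
def gp(piv,th,pts,pz=88):  # gauge local pts -> world, tilt th deg nose to -U, pivot at local z=pz
    t=np.radians(th);X=np.cos(t)*U+np.sin(t)*Z;W=np.cos(t)*Z-np.sin(t)*U
    p=np.atleast_2d(pts);return piv+p[:,:1]*X+p[:,1:2]*V+(p[:,2:]-pz)*W
k=np.radians(np.arange(0,360,10))
circ=lambda r,z:np.c_[r*np.cos(k),r*np.sin(k),0*k+z]
def tilt(pz=88):
    b=cam('scene');o=env.observe();piv=np.array(o['ee_pos'])+[0,0,19]
    g=cv2.cvtColor(b['frame'],cv2.COLOR_RGB2HSV)
    print(o['ee_pos'],o['force'],o['torque'])
    for th in range(0,50,4):
        n=proj(b,gp(piv,th,circ(11,0),pz));c=proj(b,gp(piv,th,circ(26,36),pz))
        print(th,'nose u %.1f v %.1f'%(n[:,0].mean(),n[:,1].max()),'collar l %.1f r %.1f v %.1f'%(c[:,0].min(),c[:,0].max(),c[:,1].mean()))
    return b
E
python3 - <<'E'
from m import *
b=tilt();cv2.imwrite('pics/c5.png',cv2.resize(b['frame'][230:290,235:295,::-1],(600,600),interpolation=cv2.INTER_CUBIC))
E
```

```text
[ 485.63561462 -242.09036393  191.17347473] [  1.72485932  -1.48984347 -16.13337665] [-0.48220377 -0.14046128 -0.00177406]
0 nose u 260.1 v 279.6 collar l 248.9 r 269.2 v 267.5
4 nose u 261.6 v 278.2 collar l 249.9 r 270.1 v 266.6
8 nose u 263.2 v 276.7 collar l 251.0 r 271.0 v 265.6
12 nose u 264.7 v 275.2 collar l 252.0 r 271.8 v 264.6
16 nose u 266.1 v 273.5 collar l 253.0 r 272.6 v 263.6
20 nose u 267.6 v 271.8 collar l 254.0 r 273.3 v 262.5
24 nose u 268.9 v 270.0 collar l 254.9 r 274.0 v 261.4
28 nose u 270.3 v 268.2 collar l 255.9 r 274.7 v 260.2
32 nose u 271.5 v 266.3 collar l 256.8 r 275.3 v 259.0
36 nose u 272.7 v 264.3 collar l 257.7 r 275.8 v 257.8
40 nose u 273.8 v 262.3 collar l 258.6 r 276.4 v 256.6
44 nose u 274.9 v 260.3 collar l 259.4 r 276.8 v 255.3
48 nose u 275.8 v 258.2 collar l 260.1 r 277.3 v 254.1
```

View pics/c5.png

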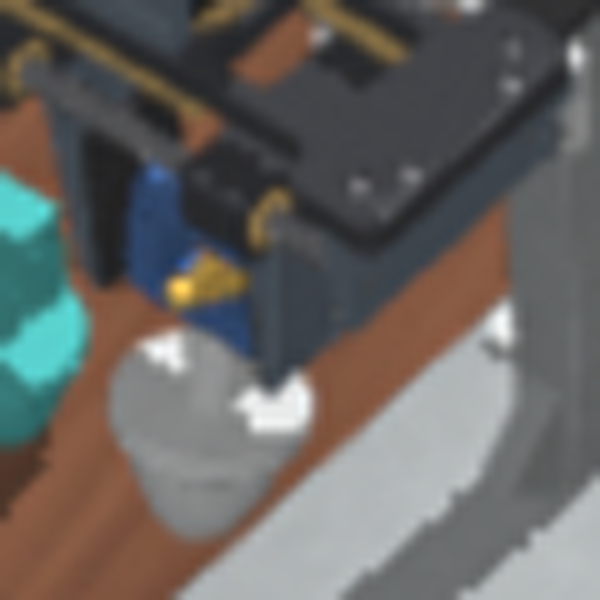

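The picture shows the tilted gauge with the nose bottom at about (254.5,284), which means a tilt of about 12°. The leg needs more, so I'll lighten the grip and drag inward against the leg's underside, where the lever is longer; the light grip caps the force.

{"op": "arm_command", "data": {
  "deltas": [
    [[0.0,0.0,-0.001,0],[0.0,0.001,-0.001,0],[0.0003,0.002,-0.001,0],[0.0003,0.002,-0.001,0]]
  ],
  "newtons": 10
}}

```text
t: 9.4
ee_pos: [486.0, -240.9, 191.8]
eef_rot: [0.763, 0.647, -0.001, 0.001]
force: [-1.9, -4.7, -9.7]
gripper_width: 0.547
finger_force: 10.0
```

{"op": "arm_command", "data": {
  "deltas": [
    [[0.0002,0.001,0,0],[0.0003,0.002,0,0],[0.0003,0.002,0,0]]
  ]
}}

```text
t: 9.7
ee_pos: [486.3, -239.6, 192.3]
eef_rot: [0.763, 0.647, -0.001, 0.001]
force: [-2.2, -6.9, -9.0]
gripper_width: 0.549
finger_force: 10.0
```

```bash
sed -i 's/X=np.cos(t)\*U+np.sin(t)\*Z;W=np.cos(t)\*Z-np.sin(t)\*U/X=np.cos(t)*U-np.sin(t)*Z;W=np.cos(t)*Z+np.sin(t)*U/' m.py
cat >> m.py <<'E'
def est(verbose=0):
    """tilt from the grey silhouette's lowest point and left edge in the scene view"""
    b=cam('scene');o=env.observe();piv=np.array(o['ee_pos'])+[0,0,19]
    h=cv2.cvtColor(b['frame'],cv2.COLOR_RGB2HSV)
    c0=proj(b,gp(piv,20,[[0,0,20]]))[0]
    m=(h[:,:,1]<45).astype(np.uint8);k2=np.zeros_like(m)
    x,y=int(c0[0]),int(c0[1]);k2[y-25:y+40,x-30:x+14]=m[y-25:y+40,x-30:x+14]
    n,l,st,ce=cv2.connectedComponentsWithStats(k2);i=l[y,x]
    rows=[(v,np.where(l[v]==i)[0].min(),np.where(l[v]==i)[0].max()) for v in range(y-8,y+26) if (l[v]==i).any()]
    print('rows',rows[::2]); print('F',o['force'].round(1),'T',o['torque'].round(2),'tcp',o['ee_pos'].round(1))
    for pz in(88,94):
      for th in range(8,44,4):
        n_=proj(b,gp(piv,th,circ(11,0),pz));c=proj(b,gp(piv,th,circ(26,36),pz))
        print(pz,th,'nose u %.1f v %.1f'%(n_[:,0].mean(),n_[:,1].max()),'collar l %.1f'%c[:,0].min())
    return b
E
python3 -c "
from m import *
est()"
```

```text
rows [(267, np.int64(246), np.int64(264)), (269, np.int64(245), np.int64(265)), (271, np.int64(245), np.int64(265)), (273, np.int64(246), np.int64(264)), (275, np.int64(247), np.int64(263)), (277, np.int64(248), np.int64(261)), (279, np.int64(249), np.int64(260)), (281, np.int64(250), np.int64(258)), (283, np.int64(251), np.int64(256))]
F [-3.  -5.4 -9.2] T [-1.19  0.59 -0.01] tcp [ 486.3 -239.6  192.3]
88 8 nose u 257.6 v 281.1 collar l 247.7
88 12 nose u 256.0 v 282.2 collar l 246.7
88 16 nose u 254.4 v 283.1 collar l 245.8
88 20 nose u 252.8 v 283.9 collar l 244.9
88 24 nose u 251.3 v 284.6 collar l 244.0
88 28 nose u 249.7 v 285.2 collar l 243.2
88 32 nose u 248.2 v 285.6 collar l 242.4
88 36 nose u 246.7 v 285.9 collar l 241.6
88 40 nose u 245.3 v 286.1 collar l 240.9
94 8 nose u 257.6 v 282.8 collar l 247.7
94 12 nose u 255.9 v 283.9 collar l 246.6
94 16 nose u 254.2 v 284.9 collar l 245.5
94 20 nose u 252.5 v 285.8 collar l 244.5
94 24 nose u 250.8 v 286.5 collar l 243.5
94 28 nose u 249.2 v 287.1 collar l 242.6
94 32 nose u 247.5 v 287.6 collar l 241.7
94 36 nose u 246.0 v 288.0 collar l 240.8
94 40 nose u 244.4 v 288.2 collar l 240.0
```

{"op": "arm_command", "data": {
  "deltas": [
    [[0.0002,0.001,0,0],[0.0003,0.002,0,0],[0.0005,0.003,0,0],[0.0005,0.003,0,0]]
  ]
}}

```text
t: 10.15
ee_pos: [487.2, -236.9, 192.5]
eef_rot: [0.763, 0.647, -0.001, 0.002]
force: [-2.5, -6.2, -9.1]
gripper_width: 0.545
finger_force: 10.0
```

{"op": "arm_command", "data": {
  "deltas": [
    [[0.0002,0.001,0,0],[0.0003,0.002,0,0],[0.0005,0.003,0,0],[0.0005,0.003,0,0]]
  ]
}}

```text
t: 10.55
ee_pos: [487.9, -234.0, 192.6]
eef_rot: [0.763, 0.647, -0.001, 0.002]
force: [0.1, -7.6, -8.9]
gripper_width: 0.545
finger_force: 10.0
```

```bash
python3 -c "
from m import *
est()"
```

```text
rows [(265, np.int64(249), np.int64(266)), (267, np.int64(246), np.int64(263)), (269, np.int64(246), np.int64(264)), (271, np.int64(245), np.int64(265)), (273, np.int64(246), np.int64(264)), (275, np.int64(247), np.int64(263)), (277, np.int64(247), np.int64(261)), (279, np.int64(248), np.int64(260)), (281, np.int64(249), np.int64(258)), (283, np.int64(250), np.int64(256))]
F [-2.3 -6.9 -8.8] T [-1.36  0.28 -0.04] tcp [ 488.  -234.   192.6]
88 8 nose u 259.3 v 279.8 collar l 249.4
88 12 nose u 257.7 v 280.8 collar l 248.5
88 16 nose u 256.1 v 281.8 collar l 247.5
88 20 nose u 254.6 v 282.6 collar l 246.6
88 24 nose u 253.0 v 283.2 collar l 245.8
88 28 nose u 251.5 v 283.8 collar l 244.9
88 32 nose u 250.0 v 284.2 collar l 244.1
88 36 nose u 248.5 v 284.6 collar l 243.4
88 40 nose u 247.1 v 284.8 collar l 242.7
94 8 nose u 259.2 v 281.4 collar l 249.4
94 12 nose u 257.6 v 282.6 collar l 248.3
94 16 nose u 255.9 v 283.6 collar l 247.3
94 20 nose u 254.2 v 284.4 collar l 246.3
94 24 nose u 252.5 v 285.2 collar l 245.3
94 28 nose u 250.9 v 285.8 collar l 244.4
94 32 nose u 249.3 v 286.3 collar l 243.5
94 36 nose u 247.7 v 286.6 collar l 242.6
94 40 nose u 246.2 v 286.9 collar l 241.8
```

{"op": "arm_command", "data": {
  "deltas": [
    [[0,0,0,0],[0,0,-0.001,0],[-0.0007,-0.004,0.0015,0],[-0.0014,-0.0082,0.0045,0],[-0.0014,-0.0082,0.0045,0]]
  ],
  "newtons": 22
}}

```text
t: 11.1
ee_pos: [486.5, -241.4, 196.9]
eef_rot: [0.763, 0.647, -0.0, 0.001]
force: [-2.5, -4.4, -6.2]
gripper_width: 0.547
finger_force: 22.0
```

{"op": "arm_command", "data": {
  "deltas": [
    [[0,0,0,0],[0.0002,0.001,0.0003,0],[0.0003,0.002,0.0006,0],[0.0005,0.003,0.001,0],[0.0005,0.003,0.001,0]]
  ],
  "newtons": 10
}}

```text
t: 11.6
ee_pos: [487.0, -239.0, 197.0]
eef_rot: [0.763, 0.647, -0.001, 0.002]
force: [-0.2, -7.6, -9.4]
gripper_width: 0.547
finger_force: 10.0
```

{"op": "arm_command", "data": {
  "deltas": [
    [[0.0002,0.001,0,0],[0.0003,0.002,0,0],[0.0005,0.003,0,0],[0.0005,0.003,0,0]]
  ]
}}

```text
t: 12.0
ee_pos: [487.3, -235.9, 196.8]
eef_rot: [0.763, 0.647, -0.001, 0.002]
force: [-1.9, -6.9, -9.1]
gripper_width: 0.544
finger_force: 10.0
```

```bash
python3 -c "
from m import *
est()"
```

```text
rows [(265, np.int64(248), np.int64(258)), (267, np.int64(245), np.int64(258)), (269, np.int64(243), np.int64(262)), (271, np.int64(243), np.int64(263)), (273, np.int64(244), np.int64(263)), (275, np.int64(245), np.int64(262)), (277, np.int64(245), np.int64(260)), (279, np.int64(245), np.int64(258)), (281, np.int64(246), np.int64(257)), (283, np.int64(247), np.int64(255)), (285, np.int64(250), np.int64(252))]
F [-1.5 -7.7 -9.2] T [-1.45  0.19  0.01] tcp [ 487.4 -235.9  196.7]
88 8 nose u 258.6 v 279.2 collar l 248.7
88 12 nose u 257.0 v 280.3 collar l 247.7
88 16 nose u 255.4 v 281.2 collar l 246.8
88 20 nose u 253.8 v 282.0 collar l 245.9
88 24 nose u 252.3 v 282.7 collar l 245.0
88 28 nose u 250.7 v 283.2 collar l 244.2
88 32 nose u 249.2 v 283.7 collar l 243.4
88 36 nose u 247.7 v 284.0 collar l 242.6
88 40 nose u 246.3 v 284.2 collar l 241.9
94 8 nose u 258.5 v 280.9 collar l 248.7
94 12 nose u 256.8 v 282.0 collar l 247.6
94 16 nose u 255.1 v 283.0 collar l 246.5
94 20 nose u 253.5 v 283.8 collar l 245.5
94 24 nose u 251.8 v 284.6 collar l 244.5
94 28 nose u 250.1 v 285.2 collar l 243.6
94 32 nose u 248.5 v 285.7 collar l 242.7
94 36 nose u 247.0 v 286.0 collar l 241.8
94 40 nose u 245.4 v 286.3 collar l 241.0
```

{"op": "arm_command", "data": {
  "deltas": [
    [[0,0,0,0],[0,0,0,0],[-0.0001,-0.0008,-0.001,0],[-0.0003,-0.0015,-0.0025,0],[-0.0003,-0.0015,-0.0025,0],[-0.0003,-0.0015,-0.0025,0]]
  ],
  "newtons": 20
}}

```text
t: 12.65
ee_pos: [487.4, -235.1, 194.7]
eef_rot: [0.763, 0.647, 0.001, 0.0]
force: [1.7, 0.2, -3.3]
gripper_width: 0.544
finger_force: 20.0
```

{"op": "arm_command", "data": {
  "deltas": [
    [[-0.0003,-0.002,0.0013,0],[-0.0006,-0.0035,0.0025,0],[-0.0009,-0.005,0.0036,0],[-0.0011,-0.0065,0.0046,0],[-0.0011,-0.0065,0.0046,0]]
  ]
}}

```text
t: 13.15
ee_pos: [486.0, -242.5, 199.1]
eef_rot: [0.763, 0.647, 0.0, 0.0]
force: [1.1, 0.3, -3.9]
gripper_width: 0.549
finger_force: 20.0
```

{"op": "arm_command", "data": {
  "deltas": [
    [[-0.0003,-0.002,0.0013,0],[-0.0006,-0.0035,0.0025,0],[-0.0006,-0.0035,0.0025,0]]
  ]
}}

```text
t: 13.45
ee_pos: [485.4, -246.0, 201.6]
eef_rot: [0.763, 0.647, 0.0, 0.0]
force: [0.6, 1.0, -3.9]
gripper_width: 0.548
finger_force: 20.0
```

```bash
python3 - <<'E'
from m import *
b=est();cv2.imwrite('pics/c6.png',cv2.resize(b['frame'][225:300,230:290,::-1],(480,600),interpolation=cv2.INTER_CUBIC))
E
```

```text
rows [(266, np.int64(245), np.int64(255)), (268, np.int64(242), np.int64(256)), (270, np.int64(241), np.int64(259)), (272, np.int64(240), np.int64(260)), (274, np.int64(241), np.int64(260)), (276, np.int64(242), np.int64(259)), (278, np.int64(242), np.int64(257)), (280, np.int64(242), np.int64(255)), (282, np.int64(243), np.int64(254)), (284, np.int64(244), np.int64(253)), (286, np.int64(246), np.int64(250))]
F [-0.2  0.2 -3.7] T [ 0.06  0.09 -0.02] tcp [ 485.4 -245.8  201.5]
88 8 nose u 255.8 v 280.4 collar l 245.7
88 12 nose u 254.1 v 281.5 collar l 244.8
88 16 nose u 252.5 v 282.4 collar l 243.8
88 20 nose u 250.9 v 283.2 collar l 242.9
88 24 nose u 249.4 v 283.9 collar l 242.0
88 28 nose u 247.8 v 284.5 collar l 241.2
88 32 nose u 246.3 v 284.9 collar l 240.4
88 36 nose u 244.8 v 285.2 collar l 239.6
88 40 nose u 243.3 v 285.5 collar l 238.9
94 8 nose u 255.7 v 282.1 collar l 245.7
94 12 nose u 254.0 v 283.2 collar l 244.6
94 16 nose u 252.3 v 284.2 collar l 243.6
94 20 nose u 250.6 v 285.1 collar l 242.5
94 24 nose u 248.9 v 285.8 collar l 241.6
94 28 nose u 247.2 v 286.5 collar l 240.6
94 32 nose u 245.6 v 286.9 collar l 239.7
94 36 nose u 244.0 v 287.3 collar l 238.8
94 40 nose u 242.4 v 287.5 collar l 238.0
```

View pics/c6.png

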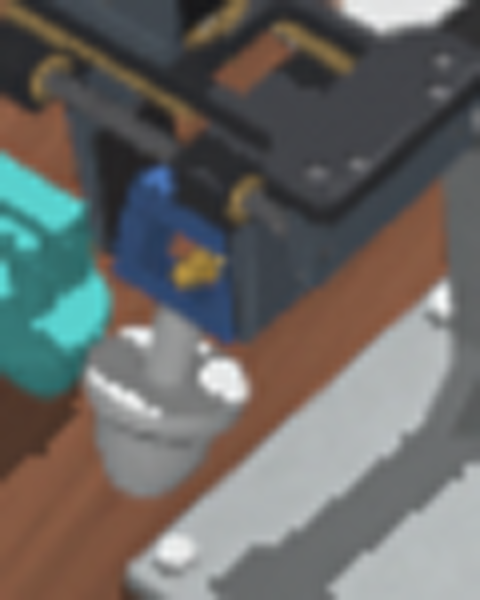

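{"op": "arm_command", "data": {
  "deltas": [
    [[-0.0003,-0.002,0.0013,0],[-0.0006,-0.0035,0.0025,0],[-0.0009,-0.005,0.0036,0],[-0.0009,-0.005,0.0036,0]]
  ]
}}

```text
t: 13.9
ee_pos: [484.5, -251.0, 205.2]
eef_rot: [0.763, 0.647, 0.0, 0.0]
force: [0.8, -0.6, -3.6]
gripper_width: 0.544
finger_force: 20.0
```

{"op": "arm_command", "data": {
  "deltas": [
    [[-0.0003,-0.002,0.0013,0],[-0.0006,-0.0035,0.0025,0],[-0.0009,-0.005,0.0036,0],[-0.0009,-0.005,0.0036,0]]
  ]
}}

```text
t: 14.3
ee_pos: [483.6, -256.0, 208.7]
eef_rot: [0.763, 0.647, -0.0, 0.0]
force: [-0.3, -0.2, -3.9]
gripper_width: 0.545
finger_force: 20.0
```

{"op": "arm_command", "data": {
  "deltas": [
    [[-0.0003,-0.002,0.0013,0],[-0.0006,-0.0035,0.0025,0],[-0.0009,-0.005,0.0036,0],[-0.0011,-0.0065,0.0046,0],[-0.0011,-0.0065,0.0046,0]]
  ]
}}

```text
t: 14.8
ee_pos: [482.6, -262.4, 213.4]
eef_rot: [0.763, 0.647, 0.0, 0.0]
force: [0.0, -0.1, -4.4]
gripper_width: 0.546
finger_force: 20.0
```

{"op": "arm_command", "data": {
  "deltas": [
    [[-0.0003,-0.002,0.0013,0],[-0.0006,-0.0035,0.0025,0],[-0.0009,-0.005,0.0036,0],[-0.0011,-0.0065,0.0046,0],[-0.0011,-0.0065,0.0046,0]]
  ]
}}

```text
t: 15.3
ee_pos: [481.4, -269.0, 218.0]
eef_rot: [0.763, 0.647, 0.0, 0.0]
force: [-0.6, 0.4, -4.1]
gripper_width: 0.547
finger_force: 20.0
```

{"op": "arm_command", "data": {
  "deltas": [
    [[-0.0006,-0.004,0.003,0],[-0.0015,-0.009,0.0065,0],[-0.0025,-0.015,0.0105,0],[-0.0033,-0.02,0.014,0],[-0.0041,-0.0243,0.0172,0],[-0.0041,-0.0243,0.03,0],[-0.0041,-0.0243,0.06,0],[-0.0041,-0.0243,0.092,0]]
  ],
  "newtons": 25
}}

```text
t: 16.1
ee_pos: [476.8, -292.7, 310.8]
eef_rot: [0.763, 0.647, -0.0, -0.001]
force: [1.0, -0.5, -4.1]
gripper_width: 0.541
finger_force: 25.0
```

{"op": "arm_command", "data": {
  "deltas": [
    [[0,0,0,0],[0.003,0.015,0,0],[0.01,0.05,0,0],[0.017,0.09,0,0],[0.024,0.13,0,0],[0.031,0.17,0,0],[0.038,0.21,0,0],[0.042,0.24,0,0]]
  ]
}}

```text
t: 16.9
ee_pos: [518.2, -49.4, 307.9]
eef_rot: [0.762, 0.647, -0.001, -0.002]
force: [0.1, -0.1, -3.0]
gripper_width: 0.542
finger_force: 25.0
```

```bash
python3 - <<'E'
from m import *
b=est();print(proj(b,[[500,-50,300]]))
E
```

```text
rows [(192, np.int64(298), np.int64(303)), (194, np.int64(292), np.int64(303)), (196, np.int64(290), np.int64(305)), (198, np.int64(289), np.int64(307)), (200, np.int64(290), np.int64(308)), (202, np.int64(291), np.int64(308)), (204, np.int64(291), np.int64(306)), (206, np.int64(291), np.int64(304)), (208, np.int64(291), np.int64(303)), (210, np.int64(292), np.int64(301)), (212, np.int64(293), np.int64(299))]
F [ 0.6  4.6 -3.5] T [ 0.33  0.01 -0.06] tcp [518.6 -45.2 307.9]
88 8 nose u 304.1 v 207.1 collar l 295.2
88 12 nose u 302.7 v 207.9 collar l 294.3
88 16 nose u 301.3 v 208.6 collar l 293.5
88 20 nose u 299.8 v 209.2 collar l 292.7
88 24 nose u 298.5 v 209.6 collar l 292.0
88 28 nose u 297.1 v 210.0 collar l 291.3
88 32 nose u 295.8 v 210.2 collar l 290.6
88 36 nose u 294.5 v 210.3 collar l 290.0
88 40 nose u 293.3 v 210.3 collar l 289.4
94 8 nose u 304.0 v 208.9 collar l 295.0
94 12 nose u 302.4 v 209.8 collar l 294.1
94 16 nose u 300.9 v 210.6 collar l 293.2
94 20 nose u 299.4 v 211.2 collar l 292.3
94 24 nose u 297.9 v 211.7 collar l 291.4
94 28 nose u 296.5 v 212.0 collar l 290.6
94 32 nose u 295.0 v 212.3 collar l 289.9
94 36 nose u 293.7 v 212.4 collar l 289.1
94 40 nose u 292.4 v 212.4 collar l 288.4
[[299.5811423  183.93111065]]
```

{"op": "arm_command", "data": {
  "deltas": [
    [[0.001,0.008,0,0],[0.002,0.014,-0.01,0],[0.002,0.014,-0.035,0],[0.002,0.014,-0.065,0],[0.002,0.014,-0.085,0],[0.002,0.014,-0.093,0],[0.002,0.014,-0.093,0]]
  ]
}}

```text
t: 17.65
ee_pos: [520.2, -39.3, 215.1]
eef_rot: [0.763, 0.646, -0.001, -0.001]
force: [0.1, 0.1, -4.2]
gripper_width: 0.549
finger_force: 25.0
```

{"op": "arm_command", "data": {
  "deltas": [
    [[-0.0012,-0.007,0,0],[-0.0023,-0.014,0,0],[-0.003,-0.018,0,0],[-0.0035,-0.021,0,0],[-0.004,-0.024,0,0],[-0.0045,-0.027,0,0],[-0.005,-0.0296,0,0],[-0.005,-0.0296,0,0]]
  ],
  "newtons": 10
}}

```text
t: 18.45
ee_pos: [516.2, -68.9, 216.7]
eef_rot: [0.763, 0.647, -0.0, 0.0]
force: [0.4, 1.1, -3.5]
gripper_width: 0.549
finger_force: 10.0
```

{"op": "arm_command", "data": {
  "deltas": [
    [[-0.0005,-0.003,0,0],[-0.001,-0.006,0,0],[-0.0015,-0.009,0,0],[-0.0017,-0.01,0,0],[-0.0017,-0.01,0,0]]
  ]
}}

```text
t: 18.95
ee_pos: [514.5, -78.8, 216.8]
eef_rot: [0.763, 0.647, 0.0, 0.0]
force: [0.9, 2.2, -2.0]
gripper_width: 0.546
finger_force: 10.0
```

```bash
sed -i 's/range(8,44,4)/range(-8,24,4)/' m.py; python3 - <<'E'
from m import *
est()
E
```

```text
rows [(224, np.int64(274), np.int64(307)), (226, np.int64(270), np.int64(307)), (228, np.int64(268), np.int64(307)), (230, np.int64(267), np.int64(307)), (232, np.int64(267), np.int64(305)), (234, np.int64(266), np.int64(304)), (236, np.int64(266), np.int64(302)), (238, np.int64(267), np.int64(299)), (240, np.int64(267), np.int64(296)), (242, np.int64(269), np.int64(296)), (244, np.int64(272), np.int64(296)), (246, np.int64(272), np.int64(296)), (248, np.int64(270), np.int64(297)), (250, np.int64(268), np.int64(297)), (252, np.int64(266), np.int64(297)), (254, np.int64(264), np.int64(297)), (256, np.int64(264), np.int64(297))]
F [ 0.5  1.7 -2.8] T [ 0.27 -0.05  0.05] tcp [514.5 -78.8 216.8]
88 -8 nose u 303.0 v 233.8 collar l 292.0
88 -4 nose u 301.6 v 235.1 collar l 291.1
88 0 nose u 300.2 v 236.3 collar l 290.2
88 4 nose u 298.8 v 237.4 collar l 289.4
88 8 nose u 297.3 v 238.4 collar l 288.5
88 12 nose u 295.9 v 239.3 collar l 287.7
88 16 nose u 294.5 v 240.0 collar l 286.9
88 20 nose u 293.1 v 240.6 collar l 286.1
94 -8 nose u 303.2 v 235.1 collar l 292.3
94 -4 nose u 301.7 v 236.5 collar l 291.3
94 0 nose u 300.2 v 237.8 collar l 290.3
94 4 nose u 298.7 v 239.0 collar l 289.4
94 8 nose u 297.2 v 240.0 collar l 288.4
94 12 nose u 295.7 v 241.0 collar l 287.5
94 16 nose u 294.2 v 241.8 collar l 286.6
94 20 nose u 292.7 v 242.5 collar l 285.7
```

{"op": "arm_command", "data": {
  "deltas": [
    [[-0.0003,-0.002,0,0],[-0.0006,-0.0035,0,0],[-0.0009,-0.0052,0,0],[-0.0009,-0.0052,0,0]]
  ]
}}

```text
t: 19.4
ee_pos: [513.6, -84.0, 216.8]
eef_rot: [0.763, 0.647, -0.0, 0.0]
force: [0.8, 2.8, -3.2]
gripper_width: 0.546
finger_force: 10.0
```

{"op": "arm_command", "data": {
  "deltas": [
    [[0.001,0.005,0,0],[0.003,0.02,0,0],[0.006,0.04,0,0],[0.006,0.04,0,0],[0.006,0.04,0,0]]
  ],
  "newtons": 20
}}

```text
t: 19.9
ee_pos: [519.5, -43.2, 216.6]
eef_rot: [0.762, 0.647, -0.001, 0.0]
force: [-0.0, -0.2, -3.4]
gripper_width: 0.549
finger_force: 20.0
```

```bash
python3 - <<'E'
from m import *
b=est();cv2.imwrite('pics/c7.png',cv2.resize(b['frame'][165:240,280:340,::-1],(480,600),interpolation=cv2.INTER_CUBIC))
E
```

```text
rows [(216, np.int64(299), np.int64(315)), (218, np.int64(299), np.int64(315)), (220, np.int64(300), np.int64(315)), (222, np.int64(301), np.int64(315)), (224, np.int64(302), np.int64(314)), (226, np.int64(304), np.int64(313)), (228, np.int64(307), np.int64(310))]
F [-0.2  0.  -3.9] T [-0.06  0.06  0.  ] tcp [519.5 -43.6 216.6]
88 -8 nose u 310.7 v 226.3 collar l 300.0
88 -4 nose u 309.3 v 227.6 collar l 299.2
88 0 nose u 308.0 v 228.8 collar l 298.3
88 4 nose u 306.6 v 229.8 collar l 297.5
88 8 nose u 305.2 v 230.8 collar l 296.6
88 12 nose u 303.8 v 231.6 collar l 295.8
88 16 nose u 302.5 v 232.4 collar l 295.1
88 20 nose u 301.1 v 233.0 collar l 294.3
94 -8 nose u 310.9 v 227.6 collar l 300.3
94 -4 nose u 309.4 v 229.0 collar l 299.3
94 0 nose u 308.0 v 230.3 collar l 298.4
94 4 nose u 306.5 v 231.4 collar l 297.4
94 8 nose u 305.0 v 232.4 collar l 296.5
94 12 nose u 303.6 v 233.4 collar l 295.6
94 16 nose u 302.1 v 234.1 collar l 294.7
94 20 nose u 300.7 v 234.8 collar l 293.9
```

View pics/c7.png

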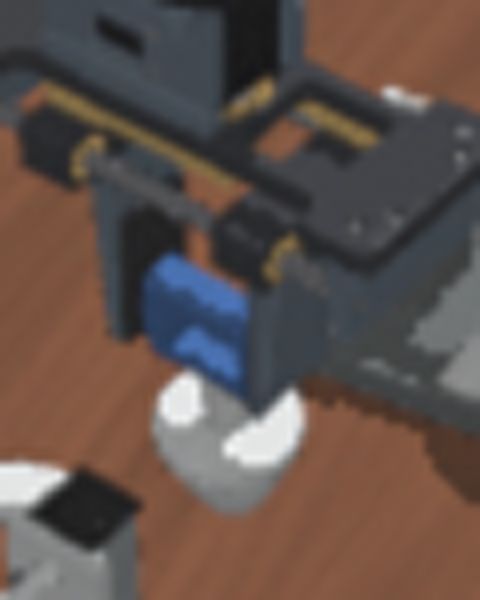

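{"op": "arm_command", "data": {
  "deltas": [
    [[0.002,0.015,0,0],[0.007,0.05,0,0],[0.0125,0.09,0,0],[0.018,0.13,0,0],[0.0235,0.17,0,0],[0.0285,0.21,0,0],[0.0325,0.238,0,0],[0.0345,0.2508,0,0]]
  ]
}}

```text
t: 20.75
ee_pos: [554.1, 210.1, 216.4]
eef_rot: [0.762, 0.648, 0.0, -0.0]
force: [0.2, -0.8, -3.2]
gripper_width: 0.549
finger_force: 20.0
```

{"op": "arm_command", "data": {
  "deltas": [
    [[0,0,0,0],[0,0,0,0],[0,0,-0.015,0],[0,0,-0.035,0],[0,0,-0.05,0],[0,0,-0.058,0],[0,0,-0.06,0],[0,0,-0.06,0]]
  ]
}}

```text
t: 21.55
ee_pos: [554.4, 206.3, 157.2]
eef_rot: [0.763, 0.646, 0.0, 0.0]
force: [-0.3, -0.4, -3.2]
gripper_width: 0.542
finger_force: 20.0
```

```bash
python3 - <<'E'
from m import *
f=lambda c,x0,y0,w,h,s:cv2.resize(c['frame'][y0:y0+h,x0:x0+w,::-1],(int(w*s),int(h*s)),interpolation=cv2.INTER_CUBIC)
b=est();a=cam('top')
cv2.imwrite('pics/c8.png',np.hstack([f(b,325,150,65,75,6),f(a,195,200,65,75,6)]))
c=proj(b,np.array([553.9,207.4,75])+np.c_[20*np.cos(k),20*np.sin(k),0*k]);print('bore',c.mean(0),c.min(0),c.max(0))
E
```

```text
rows [(182, np.int64(325), np.int64(365)), (184, np.int64(324), np.int64(365)), (186, np.int64(324), np.int64(365)), (188, np.int64(324), np.int64(366)), (190, np.int64(323), np.int64(366)), (192, np.int64(323), np.int64(366)), (194, np.int64(323), np.int64(366)), (196, np.int64(323), np.int64(366)), (198, np.int64(323), np.int64(366)), (200, np.int64(323), np.int64(366)), (202, np.int64(323), np.int64(366)), (204, np.int64(323), np.int64(366)), (206, np.int64(323), np.int64(366)), (208, np.int64(323), np.int64(366)), (210, np.int64(323), np.int64(366)), (212, np.int64(323), np.int64(366)), (214, np.int64(327), np.int64(366))]
F [ 0.2 -0.2 -2.9] T [-0.16  0.04  0.01] tcp [554.7 206.6 157.6]
88 -8 nose u 359.4 v 192.3 collar l 350.6
88 -4 nose u 358.2 v 193.4 collar l 349.9
88 0 nose u 357.1 v 194.3 collar l 349.2
88 4 nose u 356.0 v 195.2 collar l 348.5
88 8 nose u 354.8 v 196.0 collar l 347.9
88 12 nose u 353.7 v 196.7 collar l 347.3
88 16 nose u 352.6 v 197.2 collar l 346.7
88 20 nose u 351.5 v 197.7 collar l 346.1
94 -8 nose u 359.4 v 193.6 collar l 350.7
94 -4 nose u 358.2 v 194.7 collar l 349.9
94 0 nose u 357.0 v 195.8 collar l 349.1
94 4 nose u 355.8 v 196.7 collar l 348.4
94 8 nose u 354.6 v 197.5 collar l 347.7
94 12 nose u 353.4 v 198.3 collar l 346.9
94 16 nose u 352.2 v 198.9 collar l 346.3
94 20 nose u 351.1 v 199.4 collar l 345.6
bore [356.75143048 194.93799802] [350.34278551 190.58299754] [363.15435584 199.32676635]
```

View pics/c8.png

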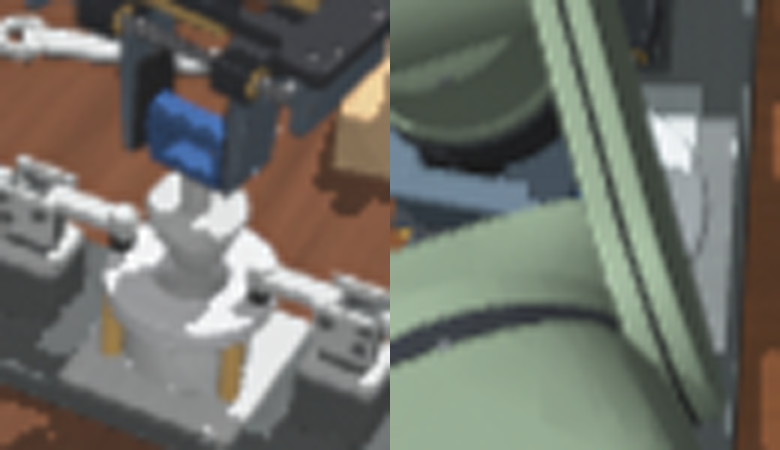

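{"op": "arm_command", "data": {
  "deltas": [
    [[0,0.001,-0.004,0],[0,0.001,-0.008,0],[0,0.001,-0.012,0],[0,0.001,-0.014,0],[0,0.001,-0.016,0],[0,0.001,-0.018,0],[0,0.001,-0.018,0]]
  ],
  "newtons": 10
}}

```text
t: 22.35
ee_pos: [554.0, 207.9, 138.5]
eef_rot: [0.763, 0.647, -0.0, -0.0]
force: [-0.5, 0.2, -3.7]
gripper_width: 0.548
finger_force: 10.0
```

{"op": "arm_command", "data": {
  "deltas": [
    [[0,0,-0.002,0],[0,0,-0.004,0],[0,0,-0.006,0],[0,0,-0.006,0]]
  ]
}}

```text
t: 22.75
ee_pos: [554.2, 207.8, 132.5]
eef_rot: [0.763, 0.647, -0.0, 0.0]
force: [-0.5, -2.0, -4.0]
gripper_width: 0.554
finger_force: 10.0
```

{"op": "arm_command", "data": {
  "deltas": [
    [[0,-0.0015,0,0],[0,-0.0015,-0.002,0],[0,-0.0015,-0.003,0],[0,-0.0015,-0.003,0]]
  ]
}}

```text
t: 23.15
ee_pos: [553.9, 206.7, 129.4]
eef_rot: [0.763, 0.647, -0.0, -0.0]
force: [-0.6, -0.8, -3.5]
gripper_width: 0.546
finger_force: 10.0
```

{"op": "arm_command", "data": {
  "deltas": [
    [[0,-0.0005,-0.001,0],[0,-0.0005,-0.002,0],[0,-0.0005,-0.004,0],[0,-0.0005,-0.004,0]]
  ]
}}

```text
t: 23.55
ee_pos: [554.1, 206.1, 125.5]
eef_rot: [0.763, 0.647, -0.0, -0.0]
force: [-0.6, 0.1, -3.7]
gripper_width: 0.551
finger_force: 10.0
```

{"op": "arm_command", "data": {
  "deltas": [
    [[0,0,-0.001,0],[0,0,-0.003,0],[0,0,-0.005,0],[0,0,-0.005,0]]
  ]
}}

```text
t: 23.95
ee_pos: [554.3, 206.2, 120.6]
eef_rot: [0.763, 0.647, 0.0, -0.0]
force: [1.0, 0.4, -4.1]
gripper_width: 0.545
finger_force: 10.0
```

{"op": "arm_command", "data": {
  "deltas": [
    [[0,0,-0.001,0],[0,0,-0.002,0],[0,0,-0.003,0],[0,0,-0.003,0]]
  ]
}}

```text
t: 24.35
ee_pos: [554.7, 207.3, 119.6]
eef_rot: [0.763, 0.647, 0.002, -0.0]
force: [-1.3, 2.8, 6.7]
gripper_width: 0.549
finger_force: 10.0
```

```bash
cat > s.py <<'E'
from m import *
def seat():
    b=cam('scene');o=env.observe();h=cv2.cvtColor(b['frame'],cv2.COLOR_RGB2HSV)
    m=cv2.inRange(h,(100,100,40),(128,255,255));m[:,:335]=0;m[:,375:]=0;m[:150]=0;m[215:]=0
    for u in range(348,364,2):
        r=np.where(m[:,u])[0]; print(u,(r.min(),r.max()) if len(r) else None)
    p=np.array(o['ee_pos'],float)
    for z0 in(43,47,51):
        y=np.linspace(-25,25,11)
        q=proj(b,gp(np.array([p[0],p[1],z0]),0,np.c_[0*y-8,y,0*y+66],0)); t=proj(b,gp(np.array([p[0],p[1],z0]),0,np.c_[0*y+8,y,0*y+102],0))
        print(z0,'bottom',[tuple(x) for x in q[1::3].round(1).tolist()],'top',[tuple(x) for x in t[1::3].round(1).tolist()])
    print(o['force'].round(1),o['torque'].round(2),p.round(1))
seat()
E
python3 s.py
```

```text
348 None
350 (np.int64(175), np.int64(184))
352 (np.int64(174), np.int64(185))
354 (np.int64(176), np.int64(186))
356 (np.int64(177), np.int64(188))
358 (np.int64(178), np.int64(189))
360 (np.int64(179), np.int64(189))
362 None
43 bottom [(361.4, 191.0), (357.4, 189.0), (353.4, 186.9), (349.4, 184.9)] top [(365.1, 179.4), (361.0, 177.3), (357.0, 175.3), (353.0, 173.3)]
47 bottom [(361.5, 190.0), (357.4, 188.0), (353.4, 186.0), (349.5, 184.0)] top [(365.2, 178.3), (361.1, 176.3), (357.0, 174.3), (353.0, 172.3)]
51 bottom [(361.6, 189.1), (357.5, 187.0), (353.5, 185.0), (349.5, 183.0)] top [(365.3, 177.3), (361.2, 175.3), (357.1, 173.3), (353.1, 171.3)]
[-2.1  2.6  5.8] [ 0.47  0.49 -0.  ] [554.7 207.3 119.6]
```

{"op": "arm_command", "data": {
  "deltas": [
    [[0,0,0.0005,0],[0,0,0.001,0],[0,0,0.001,0]]
  ]
}}

```text
t: 24.7
ee_pos: [554.7, 207.0, 119.6]
eef_rot: [0.763, 0.647, 0.001, -0.0]
force: [-1.1, 5.3, 6.3]
gripper_width: 0.55
finger_force: 10.0
```

{"op": "arm_command", "data": {
  "deltas": [
    [[0,0,0,0],[0.0007,0,-0.0005,0],[-0.0007,0,-0.001,0],[0,0.0007,-0.0015,0],[0,-0.0007,-0.002,0],[0,0,-0.0025,0],[0,0,-0.003,0],[0,0,-0.003,0]]
  ],
  "newtons": 4
}}

```text
t: 25.5
ee_pos: [554.3, 205.9, 115.7]
eef_rot: [0.763, 0.647, 0.0, 0.0]
force: [0.0, 3.3, 3.6]
gripper_width: 0.546
finger_force: 4.0
```

```bash
python3 s.py
```

```text
348 None
350 (np.int64(175), np.int64(184))
352 (np.int64(174), np.int64(185))
354 (np.int64(176), np.int64(186))
356 (np.int64(176), np.int64(188))
358 (np.int64(177), np.int64(189))
360 (np.int64(178), np.int64(189))
362 None
43 bottom [(361.1, 191.2), (357.1, 189.2), (353.1, 187.2), (349.1, 185.1)] top [(364.8, 179.6), (360.7, 177.6), (356.7, 175.5), (352.7, 173.6)]
47 bottom [(361.2, 190.3), (357.1, 188.2), (353.1, 186.2), (349.2, 184.2)] top [(364.9, 178.6), (360.8, 176.6), (356.8, 174.5), (352.7, 172.6)]
51 bottom [(361.3, 189.3), (357.2, 187.2), (353.2, 185.2), (349.2, 183.2)] top [(365.0, 177.6), (360.9, 175.5), (356.8, 173.5), (352.8, 171.6)]
[1.4 2.3 3.1] [ 0.28 -0.03  0.05] [554.3 205.9 115.7]
```

{"op": "arm_command", "data": {
  "deltas": [
    [[0,0.001,0,0],[0,0.001,0,0],[0,0.001,0,0],[0,0.001,0,0],[0,0.001,0,0],[0,0.001,0,0],[0,0.001,0,0]]
  ],
  "jaw": 0.75
}}

```text
t: 26.25
ee_pos: [554.1, 207.0, 115.8]
eef_rot: [0.763, 0.647, 0.0, 0.0]
force: [0.5, -0.9, 0.3]
gripper_width: 0.752
finger_force: 0.0
```

```bash
python3 s.py
```

```text
348 None
350 (np.int64(176), np.int64(184))
352 (np.int64(175), np.int64(185))
354 (np.int64(175), np.int64(186))
356 (np.int64(176), np.int64(187))
358 (np.int64(177), np.int64(188))
360 (np.int64(178), np.int64(189))
362 (np.int64(179), np.int64(190))
43 bottom [(361.2, 191.0), (357.2, 189.0), (353.2, 186.9), (349.2, 184.9)] top [(364.9, 179.3), (360.8, 177.3), (356.8, 175.3), (352.8, 173.3)]
47 bottom [(361.3, 190.0), (357.2, 188.0), (353.2, 186.0), (349.3, 183.9)] top [(365.0, 178.3), (360.9, 176.3), (356.9, 174.3), (352.8, 172.3)]
51 bottom [(361.4, 189.0), (357.3, 187.0), (353.3, 185.0), (349.3, 183.0)] top [(365.1, 177.3), (361.0, 175.3), (356.9, 173.3), (352.9, 171.3)]
[-0.5  0.3  0.2] [-0.1   0.11  0.04] [554.2 207.  115.8]
```

{"op": "arm_command", "data": {
  "deltas": [
    [[0,0,0.01,0],[0,0,0.03,0],[0,0,0.05,0],[0,0,0.05,0]]
  ],
  "jaw": 0.8
}}

```text
t: 26.7
ee_pos: [556.1, 207.7, 169.3]
eef_rot: [0.763, 0.647, 0.003, 0.001]
force: [0.4, -0.0, 0.2]
gripper_width: 0.799
finger_force: 0.0
```

{"op": "arm_command", "data": {
  "deltas": [
    [[0,0,0,0],[0,0,0,0],[0,0,0,0],[0,0,0,0],[0,0,0,0],[0,0,0,0],[0,0,-0.005,0],[0,0,-0.01,0]]
  ],
  "jaw": 0.0
}}

```text
t: 27.5
ee_pos: [554.1, 207.0, 155.4]
eef_rot: [0.763, 0.647, 0.0, 0.0]
force: [-0.2, -0.5, -0.6]
gripper_width: 0.131
finger_force: 0.0
```

{"op": "arm_command", "data": {
  "deltas": [
    [[0,0,-0.003,0],[0,0,-0.005,0],[0,0,-0.006,0],[0,0,-0.007,0],[0,0,-0.007,0]]
  ]
}}

```text
t: 28.0
ee_pos: [554.1, 207.0, 148.7]
eef_rot: [0.763, 0.647, 0.0, 0.0]
force: [0.3, -0.3, 1.0]
gripper_width: 0.005
finger_force: 0.0
```

{"op": "arm_command", "data": {
  "deltas": [
    [[0,0,-0.0005,0],[0,0,-0.001,0],[0,0,-0.0015,0],[0,0,-0.002,0],[0,0,-0.002,0]]
  ]
}}

```text
t: 28.5
ee_pos: [554.1, 207.0, 146.7]
eef_rot: [0.763, 0.647, -0.0, 0.0]
force: [0.4, 0.0, -0.2]
gripper_width: 0.004
finger_force: 0.0
```

{"op": "arm_command", "data": {
  "deltas": [
    [[0,0,-0.0005,0],[0,0,-0.001,0],[0,0,-0.001,0],[0,0,-0.001,0]]
  ]
}}

```text
t: 28.9
ee_pos: [554.1, 207.0, 145.7]
eef_rot: [0.763, 0.647, -0.0, 0.0]
force: [0.3, 0.2, -0.1]
gripper_width: 0.004
finger_force: 0.0
```

{"op": "arm_command", "data": {
  "deltas": [
    [[0,0,-0.0005,0],[0,0,-0.001,0],[0,0,-0.0015,0],[0,0,-0.0015,0]]
  ]
}}

```text
t: 29.3
ee_pos: [554.3, 207.0, 145.2]
eef_rot: [0.763, 0.647, 0.0, 0.0]
force: [-1.3, -0.0, 5.3]
gripper_width: -0.0
finger_force: 2.6
```

The fingertips touch the handle's top at z = 145.2 mm; fully home is 145 mm, so the gauge is seated. I'll retreat and hand in.

{"op": "arm_command", "data": {
  "deltas": [
    [[0,0,0.005,0],[0,0,0.03,0],[0,0,0.07,0],[0,0,0.1,0],[0,0,0.1,0],[0,0,0.1,0],[0,0,0.1,0]]
  ]
}}

```text
t: 30.0
ee_pos: [553.4, 206.7, 242.8]
eef_rot: [0.763, 0.647, -0.001, -0.0]
force: [0.7, -0.5, -0.7]
gripper_width: 0.007
finger_force: 0.0
```

```bash
python3 -c "
from workcell import env
o=env.observe();print(o['ee_pos'],o['force']);print(env.job_done())"
```

```text
[553.35594234 206.74166298 242.83724813] [ 0.69123245 -0.49537824 -0.74249492]
the job is handed in; nothing more can be done
None
```

The blue gauge came off the hook with low forces, sits fully home in the bore (handle top felt at 145.2 mm against 145 mm when home), is released, and the job was handed in at about 30 s; the hand-in returned no verdict.

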